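# Open the axle cover and hold a spread snap ring at its groove

## Robot

A 6-joint arm with a two-finger parallel gripper is mounted at the origin on the work surface. World frame = base frame: x ahead of the robot, y to its left, z up, the work surface at z = 0. Lengths are in m, angles in rad, forces in N, time in s.
With the tool pointing down it reaches from about 0.3 to 0.875 m from the base axis. Payload 6.4 kg.
Tool frame: the origin (TCP) lies at the very end of the fingers, on their centre line; the grasp point (between the pads) lies 19 mm behind it; z points along the fingers, y is the direction in which the jaws open and shut (so a half turn about z gives the same grasp; the last joint's range is limited). The gripper opens to 88 mm and grips with 3 to 60 N. Pads are 18 mm wide; open, the fingers measure 123 mm over their backs; the gripper's body (75 mm by 187 mm) begins 45 mm behind the grasp point.
Start: joints at [-1.397, 0.181, 1.607, -0, 1.354, -0.206], TCP at [0.213, -0.534, 0.239] pointing down, gripper open.
Joint ranges: [-2.99, 2.99], [-0.89, 2.07], [0.3, 2.58], [-1.14, 4.28], [0, 2.63], [-3.12, 3.12]. Speed limits (rad/s): [2.57, 2.57, 3.01, 3.14, 3.14, 3.14].

## Interface

Orientations are given as a rotation vector (axis times angle).
In Python, from plant import manip gives the robot as it stands. The module is installed in compiled form; this text tells all that it offers.
- The arm moves only by the tool carry_out, never from a script. Its argument "rows" is a list of rows, each a list of 5 numbers: the closure in counts, from 0 (fully open) to 255 (shut), then the shift along the world's x, y, z scaled (see below), then the turn about the world's z scaled (see below). A call has 1 to 10 rows; each row shifts and turns the pose as measured when the row begins; what a row does not reach is not made up. The controller multiplies each number of a shift by 0.5 m and each number of a turn by pi/4 rad. A row lasts 1/10 s, in which the tool goes at most 50 mm and 8.59 degrees, less where a joint would pass 70% of its speed; a pose out of reach is approached as far as the arm can. A call with a number of a shift or a turn outside -1 to 1 is refused whole. A call with a gripper value outside its range is refused whole. The fingers move at their own pace and stop on an object; the grip force is fixed at half the most. Time passes only in rows, so rows that do not move let the fingers close. It gives the time, the measured TCP pose, the force and the opening at its end, in the units of the state.
- manip.get_state(): the state, without advancing time (a new reading comes with each control period).
- manip.camera(name): name is "scene" or "side" or "wrist"; returns a dict with "img" (400x640x3 uint8, blue, green, red), "z_map" (400x640 float32, m along the optical axis (not along the pixel's ray), 0 where there is no reading), "K" (3x3 intrinsics, pixels), "R" (3x3) and "t" (3): a world point X has camera coordinates R X + t; the wrist camera has in their place "tool_from_camera" (4x4, takes a point from camera to tool coordinates, whose origin is the TCP and whose axes are the flange's). Camera axes: x right, y down, z forward; pixel columns grow to the right and rows downward; lengths in m; the calibration is good to about 2 mm. The wrist camera is an equidistant fisheye: a pixel r from the principal point sees the ray r / f radians off the axis. A picture is of the moment at which its call begins: read the wrist's pose just before it.
- manip.job_done(): hands the job in, once; it reports no verdict.
Trained networks look in the newest picture that a camera, given by its name, has taken for a name from the list of things; names that differ only in an ending like _2 or _b are one class to them, and where a whole thing is asked for, a point or a joint stands for the part that bears it (a point fixed in the world has none). Each returns a list of dicts, best first, with "conf" (0 to 1); they miss things now and then, are a little off and sometimes report something else, mostly with a low value. They report only what shows in the picture. A call takes as long as a camera call. They do not tell look-alikes from the thing itself.
- manip.find_in(camera, query): "extent" ([left, top, right, bottom] in pixels, round what is visible of it).
- manip.spot_point(camera, query): "location" ([row, column] in pixels: a listed point, or the origin of a listed thing).
The state is a dict: "time_s": time; "qpos": joint angles; "dq": joint speeds; "joint_torque": joint torques, N m; "position": TCP position; "ee_rot": TCP orientation; "ft_force": force on the tool from outside, world axes, zero at the start; "wrist_torque": the same for the moment, N m; "finger_gap": finger opening in m.
Only numpy, scipy, OpenCV 4.12 (cv2) and the standard library are available. Lean on these libraries where they do the work, as an engineer would, in place of code of your own. Each camera call takes 0.05 s, during which the arm holds its last target.

## Task

Slip the scraper's blade under the front lip of the white dust cover on the grey gear unit and lever it up until the cover swings fully open (keep the gripper itself off the cover), then lay the scraper flat on the bench. Squeeze the snap-ring pliers fully so that the ring on their tips spreads, lift them off their wooden rest and gently slide the spread ring over the upright axle stub down onto the washer, level with the groove. Finish while holding it there: keep squeezing the pliers, ring still fully spread, do not let go, and leave the mug, the spray can and the oak block where they are.

Things in the scene. Friction and masses are not known exactly. Their poses are not given: they have to be found in the camera images.
- gear: Grey gear unit fixed to the bench, mm: block 80 (x) x 84 (y) x 50 high on a foot plate 100 x 110 x 6; motor barrel 44 in diameter runs out of its +x side to x = +125. Origin: centre of the underside, under the axle; z up, -x is its front (robot side, with the cover's lip). Washer, axle stub and groove stand on its top, hidden by the cover at the start.
- axle_top (a point): Centre of the top of the upright steel axle stub, x = 0, y = 0, z = 90 mm in the gear unit's frame. The stub is 36 in diameter and tapers over its last 6 to 25.
- seat (a point): Point on the axle's axis at the top of the washer (60 mm in diameter), 62 above the bench; axes as the gear unit's. The groove (31 in diameter) is the 8 mm of the stub just above it. The ring's underside must come to this height.
- cover_hinge (a joint): Hinge of the dust cover, rad: 0 shut, 1.6 fully open (stop). Horizontal, at x = +40, z = 53 mm in the gear unit's frame. Held shut by weight (under 0.5 N at the lip). Past about 0.4 rad (lip raised about 40) a spring swings it fully open by itself in about 1 s; it stays open, lying back over the motor, highest edge about 150 above the bench, behind x = +35.
- cover: White sheet-metal dust cover, a box 76 x 76 x 57 open below, over the axle. Origin on the hinge line; shut, its axes are the gear unit's; it runs from there to -x. At its front foot a flat lip 50 wide and 2 thick sticks out.
- cover_lip (a point): Middle of the lip's front edge, at its underside; shut: x = -58, y = 0, z = 53 in the gear unit's frame. The lip overhangs the block's front face by 18, with nothing beneath it down to the 6 mm foot plate (whose front is at x = -50).
- scraper: Loose flat scraper, 0.10 to 0.17 kg: wooden handle 100 long (x) x 24 wide (y) x 28 high, steel blade 34 wide and 2.5 thick sticking out of its +x end at mid height (14 above the underside). Lies flat on the bench, blade roughly away from the robot. Origin: centre of the handle's underside; x towards the blade. Grip it across the handle, about 15 ahead of the origin.
- scraper_tip (a point): Middle of the blade's front edge: x = +145, y = 0, z = 14 in the scraper's frame; axes as the scraper's.
- rest: Fixed dark wooden rest for the pliers: board 110 x 90 x 12 with an upright 60 wide, 8 thick, up to 112 high at its -x end (x from -47 to -39). Origin: centre of the underside.
- pliers: Loose snap-ring pliers, about 0.23 kg, standing upright on the rest, handles up, tips down with the ring on them (it cannot come off); lift straight up. Origin: midway between the tips at the ring's underside; z up, y across the handles, mm. Pivot block z = 76 to 100, x = -12 to +10; jaws below it within x = -4 to +4, so the pliers stand beside the axle, on the ring's -x side.
- grip (a point): Middle between the handles at a good height to grip, z = 150 mm in the pliers' frame, axes as theirs. Handles: black flat grips 20 wide (x), z = 109 to 175, outer faces 54 apart here (61 at the top) relaxed; squeezed to the stop they are parallel, 36 apart. Squeezing takes 3 to 10 N here and spreads the ring.
- ring_center (a point): Centre of the spread ring at its underside: x = +27, y = 0, z = 0 mm in the pliers' frame; z is the ring's axis. Steel, 3 thick, 6 wide; spread fully its inside is 45 in diameter, outside 57; relaxed it does not pass over the axle. Its gap and ears are at the pliers' tips.
- ring (a joint): Spread of one half of the ring, rad: 0 relaxed, 0.24 fully spread (pliers squeezed to the stop).
- mug: White mug, 80 in diameter, 95 high, bystander. Origin: centre of its underside.
- spray_can: Yellow can, 60 in diameter, 160 high, bystander. Origin: centre of its underside.
- oak_block: Oak block 90 x 45 x 35, bystander. Origin: centre of its underside.
Mind the look-alikes: they are no part of the job. Leave any blue or pink look-alike of the scraper alone. There is more than one size of the rest; the one meant has the size given above.

How it is judged:
On the way, in this order (a step that is already met when the one before it is completed fails the run):
1. the scraper levers the cover's lip up (value of joint cover_hinge above 0.12 rad and contact force between scraper and cover above 0.03 N), for 0.02 s.
2. the cover is fully open (value of joint cover_hinge above 1.4 rad), for 0.2 s.
3. the pliers, squeezed so that the ring is spread, are lifted clear of the rest (height (world z) of pliers above 0.05 m and value of joint ring above 0.2 rad and contact force between pliers and rest below 0.1 N), for 0.1 s.
At the end, for the whole second after the job is handed in: Gripper squeezing the pliers (over 2 N), ring spread (joint over 0.2), around the axle (centre within 8 mm), underside -3 to +4 mm from the washer's top, level within 0.12 rad, at rest; cover open (over 1.4 rad); scraper flat (origin under 8 mm, tilt under 0.1 rad) and still on the bench (horizontal distance between ring_center and seat below 0.008 m and z of ring_center in the frame of seat between -0.003 and 0.004 m and angle between the z axis of ring_center and the z axis of seat, either way round below 0.12 rad and value of joint ring above 0.2 rad and contact force between the fingers and pliers above 2 N and linear speed of each of pliers, scraper below 0.03 m/s and value of joint cover_hinge above 1.4 rad and height (world z) of scraper below 0.008 m and angle between scraper's own z axis and vertical below 0.1 rad); the arm keeps its last pose, push and grip.
It fails at once if the gripper or arm touches the cover (over 1.5 N) (contact force between any of the fingers, the arm and cover above 1.5 N).
It fails at once if the pliers or ring are forced onto the gear unit (over 60 N) (contact force between pliers and gear above 60 N).
It fails at once if the mug, can or block is moved over 4 cm (distance of any of mug, spray_can, oak_block from where it was at the start of the episode above 0.04 m).
It also fails if it takes over 51 s, if anything falls off the work surface, if the arm or the gripper's body presses on something with over 40 N, if the wrist force passes 120 N, or if a joint passes its speed limit or range.

## Working session

There is one attempt and no reset: what is moved stays moved. The work goes in short steps, Python scripts to look and compute and a tool call to move; the robot and the scene stay as the last step left them, time stands still between calls to the robot, and variables do not carry over. Pictures are saved under pics/ and viewed, and the job is handed in when it is done.

Besides the shell and the picture viewer there is one more tool, called after "Emit:" by a JSON object that holds its "method" and its "body", one argument or row to a line. carry_out: Moves the arm, as the interface text tells. Shifts and turns lie within -1 to 1; 1 stands for 0.5 m of shift or pi/4 rad of turn. Its arguments: {"type":"object","properties":{"rows":{"type":"array"}},"required":["rows"]}

```bash
mkdir -p pics
cat > h.py <<'E'
from plant import manip
import numpy as np, cv2, pickle
def snap(n,fn):
    c=manip.camera(n); cv2.imwrite('pics/'+fn,c['img']); pickle.dump(c,open(n+'.pkl','wb')); return c
def w(c,u,v,z=None):
    K=c['K']; 
    if z is None:
        p=c['z_map'][int(v)-1:int(v)+2,int(u)-1:int(u)+2]; z=np.median(p[p>0]) if (p>0).any() else np.nan
    x=np.array([(u-K[0,2])/K[0,0]*z,(v-K[1,2])/K[1,1]*z,z]); return c['R'].T@(x-c['t'])
def ray(c,u,v,zw):
    K=c['K'];d=c['R'].T@np.array([(u-K[0,2])/K[0,0],(v-K[1,2])/K[1,1],1]);o=-c['R'].T@c['t']; return o+d*(zw-o[2])/d[2]
E
python3 - <<'E'
from h import *
np.set_printoptions(precision=4,suppress=True)
s=manip.get_state(); print(s)
for n in ['scene','side']:
    c=snap(n,n+'0.png'); print(n,c['K'],c['R'],c['t'])
    for q in ['gear','cover_lip','scraper','rest','pliers','mug','spray_can','oak_block','cover']:
        print(q,[(np.round(d['extent']),round(d['conf'],2)) for d in manip.find_in(n,q)][:5])
    for q in ['scraper','scraper_tip','cover_lip','grip','gear','rest','pliers','ring_center','seat']:
        print('P',q,[(np.round(d['location'],1),round(d['conf'],2),np.round(w(c,d['location'][1],d['location'][0]),4)) for d in manip.spot_point(n,q)][:4])
E
```

```text
{'time_s': 0.0, 'qpos': array([-1.3973,  0.1815,  1.608 ,  0.    ,  1.3538, -0.2063]), 'dq': array([-0.0014, -0.0022, -0.0007,  0.0003, -0.0016, -0.    ]), 'joint_torque': array([ -0.0008, -43.3878, -34.1848,   0.0702,   0.0385,  -0.0001]), 'position': array([ 0.2131, -0.5335,  0.2378]), 'ee_rot': array([-3.0835, -0.5926, -0.0001]), 'ft_force': array([ 0.3554, -0.0858, -0.2537]), 'wrist_torque': array([-0.0239, -0.0782, -0.0404]), 'finger_gap': 0.08794534496128803}
scene [[388.4873   0.     314.3801]
 [  0.     388.4873 199.2814]
 [  0.       0.       1.    ]] [[-0.115   0.9933 -0.0133]
 [ 0.8412  0.0903 -0.5331]
 [-0.5284 -0.0725 -0.8459]] [ 0.045  -0.3546  1.5209]
gear [(array([297., 239., 338., 307.]), 0.85), (array([379., 196., 404., 242.]), 0.2), (array([391., 230., 396., 230.]), 0.2)]
cover_lip [(array([300., 237., 334., 273.]), 0.62)]
scraper [(array([224., 186., 257., 240.]), 0.95), (array([185., 163., 235., 187.]), 0.67), (array([139., 260., 194., 304.]), 0.6), (array([379., 191., 403., 241.]), 0.38)]
rest [(array([378., 194., 402., 240.]), 0.82), (array([371., 244., 396., 2
[... 2837 characters left out ...]
array([210.4, 341.5]), 0.84, array([0.606 , 0.0553, 0.0525]))]
P grip [(array([197.2, 287.8]), 0.66, array([0.4562, 0.2449, 0.0132])), (array([161.9, 285.9]), 0.6, array([0.4584, 0.2659, 0.1499])), (array([270. , 410.7]), 0.42, array([ 0.7358, -0.2429,  0.0081]))]
P gear [(array([223.8, 360.3]), 0.94, array([ 0.6548, -0.0039,  0.0286]))]
P rest [(array([196.5, 333.7]), 0.73, array([0.6255, 0.2182, 0.0059])), (array([202.6, 293.5]), 0.59, array([0.4706, 0.2117, 0.0079]))]
P pliers [(array([196. , 287.1]), 0.87, array([0.4562, 0.2583, 0.0103]))]
P ring_center [(array([195.9, 296. ]), 0.56, array([0.489 , 0.2536, 0.0084]))]
P seat [(array([210.3, 357.5]), 0.81, array([0.6446, 0.0023, 0.0809]))]
```

Run:
```python
from h import *
for n,(a,b,c_,d) in {'scene':(120,140,500,320),'side':(260,130,480,370)}.items():
    im=pickle.load(open(n+'.pkl','rb'))['img'][b:d,a:c_]
    f=min(800/im.shape[1],600/im.shape[0]); cv2.imwrite(f'pics/{n}0z.png',cv2.resize(im,None,fx=f,fy=f,interpolation=cv2.INTER_CUBIC)); print(f)
```

```text
2.1052631578947367
2.5
```

View pics/scene0z.png

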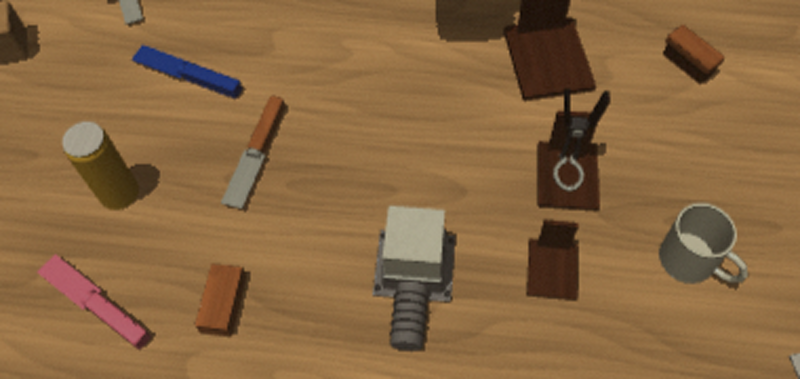

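View pics/side0z.png

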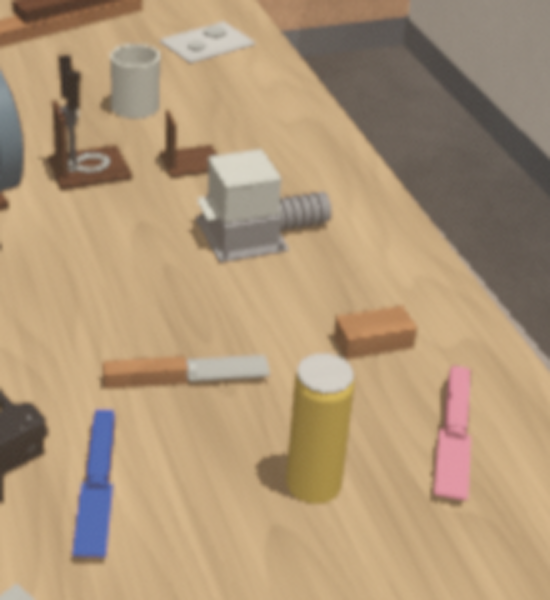

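The scene shows three scraper-shaped tools. The blue one is at about (210,175) px, the pink one at (165,282), and the wood/steel one at (240,213). The wood/steel one fits. The pliers stand on the middle-sized rest at about (390,218). Next I measure accurately from the point clouds.

```bash
cat >> h.py <<'E'
def cloud(c):
    K=c['K'];Z=c['z_map'];v,u=np.mgrid[0:400,0:640]
    P=np.stack([(u-K[0,2])/K[0,0]*Z,(v-K[1,2])/K[1,1]*Z,Z],-1)-c['t']; P=P@c['R']; P[Z==0]=np.nan; return P
def rect(P,m,name):
    q=P[m]
    if len(q)<5: print(name,'few'); return
    r=cv2.minAreaRect((q[:,:2]*1000).astype(np.float32)); print(name,len(q),'c',np.round(r[0],1),'sz',np.round(r[1],1),'ang',round(r[2],1),'z',np.round(np.percentile(q[:,2],[5,50,95])*1000,1),'med',np.round(np.median(q,0)*1000,1))
E
python3 - <<'E'
from h import *
for n in ['scene','side']:
    c=pickle.load(open(n+'.pkl','rb'));P=cloud(c);X,Y,Z=P[...,0],P[...,1],P[...,2]
    def box(a,b,cc,d,e,f): return (X>a)&(X<b)&(Y>cc)&(Y<d)&(Z>e)&(Z<f)
    print(n); bench=box(.5,.58,-.15,-.05,-.05,.05); print('bench z',np.nanmedian(Z[bench]))
    rect(P,box(.58,.75,-.06,.12,.102,.125),'covertop')
    rect(P,box(.58,.85,-.06,.12,.045,.075),'lip/motor')
    rect(P,box(.72,.85,-.06,.12,.02,.075),'motor')
    rect(P,box(.53,.8,-.1,.14,.003,.012),'foot')
    rect(P,box(.38,.53,-.27,-.17,.018,.04),'handle')
    hsv=cv2.cvtColor(c['img'],cv2.COLOR_BGR2HSV)
    rect(P,box(.5,.65,-.3,-.17,-.01,.03)&(hsv[...,1]<70),'blade')
    rect(P,box(.38,.6,.18,.34,.006,.017),'restboard')
    rect(P,box(.36,.6,.18,.34,.09,.114),'restup')
    rect(P,box(.36,.6,.18,.34,.118,.2),'handles')
    rect(P,box(.36,.6,.18,.34,.15,.2),'handles top')
    q=P[box(.38,.53,-.27,-.17,.018,.04)]; d=q[:,:2]-q[:,:2].mean(0); print('hdir',np.linalg.svd(d,full_matrices=0)[2][0])
E
```

```text
scene
bench z -0.0004927046110970331
covertop 712 c [656.6  37.7] sz [78.1 75.6] ang 1.8 z [106.2 109.5 112.6] med [659.4  38.  109.5]
lip/motor 296 c [692.8  37.6] sz [ 79.4 165.6] ang 71.5 z [45.5 49.6 71.5] med [698.3  41.   49.6]
motor 378 c [751.8  39.8] sz [63.2 45.8] ang 0.4 z [26.4 41.8 47.6] med [754.6  40.7  41.8]
foot 589 c [665.2  19.4] sz [238.2 268.9] ang 89.4 z [3.1 4.3 8.9] med [680.9  44.9   4.3]
handle 233 c [ 467.1 -218.3] sz [ 29.6 120.3] ang 79.4 z [19.7 26.6 30.1] med [ 465.7 -218.1   26.6]
blade 285 c [ 551.9 -234.8] sz [34.5 95. ] ang 79.3 z [11.6 15.2 20.9] med [ 551.5 -234.5   15.2]
restboard 777 c [506.3 244.4] sz [146.8 127.3] ang 0.4 z [ 7.7 11.5 15.5] med [497.3 252.9  11.5]
restup 120 c [458.8 246.3] sz [34.  48.2] ang 7.1 z [ 93.5 109.1 112.6] med [457.  249.3 109.1]
handles 145 c [463.6 251.4] sz [22.1 60.2] ang 2.8 z [121.7 159.9 184.1] med [470.1 267.9 159.9]
handles top 89 c [463.9 251.5] sz [21.7 60.2] ang 2.2 z [154.2 177.2 184.6] med [468.9 271.  177.2]
hdir [ 0.9857904  -0.16798001]
side
bench z -0.0012198415130748096
covertop 326 c [655.9  39.
[... 282 characters left out ...]
  22.9] sz [228.7 271.8] ang 86.8 z [ 3.2  5.  11.1] med [637.6  -2.2   5. ]
handle 268 c [ 465.6 -219.9] sz [ 33.3 124.6] ang 79.2 z [19.  25.4 29.4] med [ 455.  -222.    25.4]
blade 318 c [ 575.3 -226.8] sz [ 60.5 143.6] ang 78.6 z [-2.2 13.8 19.7] med [ 550.2 -232.8   13.8]
restboard 347 c [515.1 251.4] sz [168.4 102.7] ang 2.3 z [ 7.2 10.7 15.1] med [492.2 241.4  10.7]
restup 79 c [455.8 250.4] sz [34.1 68.2] ang 2.3 z [ 91.1 104.4 112.3] med [447.  242.7 104.4]
handles 149 c [459.8 252.9] sz [65.9 20.3] ang 89.4 z [123.1 156.3 182.1] med [459.  236.2 156.3]
handles top 88 c [459.8 252.9] sz [65.9 20.3] ang 89.4 z [152.3 170.2 184. ] med [461.1 266.2 170.2]
hdir [-0.98692605  0.16117376]
```

Emit:
{"method": "carry_out", "body": {
  "rows": [
    [0,0.057,0.07,-0.02,-0.08],
    [0,0.057,0.07,-0.02,-0.08],
    [0,0.057,0.07,-0.02,-0.08],
    [0,0.057,0.07,-0.02,-0.08],
    [0,0.057,0.07,-0.02,-0.08],
    [0,0.057,0.07,-0.02,-0.08],
    [0,0.057,0.07,-0.02,-0.08],
    [0,0.057,0.07,-0.02,-0.08],
    [0,0.057,0.07,-0.02,-0.08],
    [0,0,0,0,0]
  ]
}}

```text
time_s: 2.9
position: [0.4755, -0.2085, 0.1477]
ee_rot: [3.116, -0.337, 0.0]
ft_force: [-0.1, -0.2, -0.2]
finger_gap: 0.0879
```

```bash
cat >> h.py <<'E'
from scipy.spatial.transform import Rotation as Ro
def wsnap(fn):
    s=manip.get_state(); c=manip.camera('wrist'); c['pos']=s['position'];c['rv']=s['ee_rot']; cv2.imwrite('pics/'+fn,c['img']); pickle.dump(c,open('wrist.pkl','wb')); return c
def wdir(c,u,v):
    K=c['K'];x=(u-K[0,2])/K[0,0];y=(v-K[1,2])/K[1,1];r=np.hypot(x,y)+1e-12
    return np.stack([x/r*np.sin(r),y/r*np.sin(r),np.cos(r)],-1)
def wcloud(c):
    v,u=np.mgrid[0:400,0:640].astype(float); d=wdir(c,u,v); Z=c['z_map']; P=d/np.where(np.abs(d[...,2:])<1e-3,np.nan,d[...,2:])*Z[...,None]
    T=c['tool_from_camera']; P=P@T[:3,:3].T+T[:3,3]; P=P@Ro.from_rotvec(c['rv']).as_matrix().T+c['pos']; P[Z==0]=np.nan; return P
def wray(c,u,v,zw):
    T=c['tool_from_camera'];M=Ro.from_rotvec(c['rv']).as_matrix(); d=M@T[:3,:3]@wdir(c,float(u),float(v)); o=M@T[:3,3]+c['pos']; return o+d*(zw-o[2])/d[2]
E
python3 - <<'E'
from h import *
c=wsnap('w1.png'); print(c['K'][0],c['tool_from_camera'])
P=wcloud(c);X,Y,Z=P[...,0],P[...,1],P[...,2]
def box(a,b,cc,d,e,f): return (X>a)&(X<b)&(Y>cc)&(Y<d)&(Z>e)&(Z<f)
rect(P,box(.38,.52,-.27,-.17,.02,.04),'handle'); 
hsv=cv2.cvtColor(c['img'],cv2.COLOR_BGR2HSV)
rect(P,box(.5,.65,-.3,-.17,.008,.03)&(hsv[...,1]<70),'blade')
for q in ['scraper','scraper_tip']:
    for d in manip.spot_point('wrist',q)[:3]: print(q,d,wray(c,d['location'][1],d['location'][0],0.014))
E
```

```text
[309.70691629   0.         320.65816072] [[-1.22795613e-03 -9.47796972e-01 -3.18872062e-01  8.33685969e-02]
 [ 9.99999209e-01 -1.07747790e-03 -6.48300331e-04  5.98872154e-04]
 [ 2.70879491e-04 -3.18872606e-01  9.47797546e-01 -1.46384688e-01]
 [ 0.00000000e+00  0.00000000e+00  0.00000000e+00  1.00000000e+00]]
handle 2783 c [ 457.7 -218.2] sz [ 24.6 108.5] ang 80.0 z [24.3 28.  29.3] med [ 462.2 -218.6   28. ]
blade 3962 c [ 548.3 -233.2] sz [33.9 95.2] ang 80.6 z [14.5 15.7 22.4] med [ 548.6 -233.1   15.7]
scraper {'location': [242.9, 440.0], 'conf': 0.64} [ 0.38562672 -0.32121258  0.014     ]
scraper_tip {'location': [248.5, 537.7], 'conf': 0.9} [ 0.33814515 -0.45892214  0.014     ]
scraper_tip {'location': [52.7, 325.4], 'conf': 0.69} [ 0.59439609 -0.24037615  0.014     ]
```

View pics/w1.png

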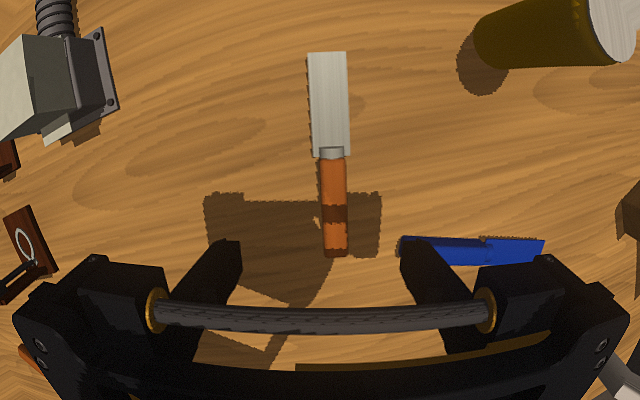

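The picture shows the wood/steel scraper with its blade at (328,100) and handle at (334,205). It's the one meant, and the blue one at (470,250) is left alone. Descending.

Emit:
{"method": "carry_out", "body": {
  "rows": [
    [0,-0.016,-0.02,0,0.05],
    [0,0,0,-0.09,0],
    [0,0,0,-0.09,0],
    [0,0,0,-0.06,0],
    [0,0,0,0,0]
  ]
}}

```text
time_s: 3.55
position: [0.4644, -0.2349, 0.0314]
ee_rot: [3.11, -0.288, 0.017]
ft_force: [-0.5, 0.6, 0.2]
finger_gap: 0.0883
```

Emit:
{"method": "carry_out", "body": {
  "rows": [
    [0,0,0,0,0],
    [0,0,0,0,0]
  ]
}}

```text
time_s: 3.75
position: [0.4641, -0.2379, 0.0335]
ee_rot: [3.108, -0.293, 0.019]
ft_force: [0.3, -0.7, -0.1]
finger_gap: 0.0878
```

Emit:
{"method": "carry_out", "body": {
  "rows": [
    [0,0.006,0.038,0,0],
    [0,0,0,0,0]
  ]
}}

```text
time_s: 3.95
position: [0.469, -0.2216, 0.0375]
ee_rot: [3.104, -0.295, 0.027]
ft_force: [0.3, 0.3, 0.1]
finger_gap: 0.0883
```

Emit:
{"method": "carry_out", "body": {
  "rows": [
    [0,0,0.004,-0.05,0.02],
    [0,0,0,-0.01,0],
    [0,0,0,0,0]
  ]
}}

```text
time_s: 4.25
position: [0.4729, -0.2238, 0.0127]
ee_rot: [3.1, -0.268, 0.042]
ft_force: [-0.7, -0.3, 0.7]
finger_gap: 0.0884
```

Emit:
{"method": "carry_out", "body": {
  "rows": [
    [0,-0.006,0.006,-0.014,0],
    [255,0,0,0,0],
    [255,0,0,0,0],
    [255,0,0,0,0],
    [255,0,0,0,0],
    [255,0,0,0,0]
  ]
}}

```text
time_s: 4.85
position: [0.4714, -0.2228, 0.0084]
ee_rot: [3.097, -0.27, 0.048]
ft_force: [-0.3, -0.3, 0.3]
finger_gap: 0.0504
```

Run:
```python
from h import *
s=manip.get_state(); print(s['qpos'],s['position'],s['ee_rot'],s['ft_force'],s['wrist_torque'],s['finger_gap']); print(Ro.from_rotvec(s['ee_rot']).as_matrix())
```

```text
[-0.66280584  0.37797063  1.90548371 -0.01478301  0.81462238  1.09151646] [ 0.47138389 -0.22277508  0.00841349] [ 3.09677086 -0.26950277  0.0476916 ] [-0.27034243 -0.33481874  0.34907787] [ 0.04694713  0.03354322 -0.03572859] 0.05037423967219071
[[ 0.98450348 -0.1731611   0.02771529]
 [-0.17215644 -0.98443775 -0.03527709]
 [ 0.0333926   0.02995905 -0.99899319]]
```

Emit:
{"method": "carry_out", "body": {
  "rows": [
    [255,0,0,0,0],
    [255,0,0,0,0],
    [255,0,0,0,0],
    [255,0,0,0,0],
    [255,0,0,0,0]
  ]
}}

```text
time_s: 5.35
position: [0.4715, -0.2227, 0.0085]
ee_rot: [3.097, -0.27, 0.048]
ft_force: [0.2, -0.1, -0.5]
finger_gap: 0.0236
```

```bash
cat > st.py <<'E'
from h import *
np.set_printoptions(precision=4,suppress=True)
s=manip.get_state(); M=Ro.from_rotvec(s['ee_rot']).as_matrix()
print('t',s['time_s'],'q',s['qpos'],'pos',s['position'],'F',s['ft_force'],'T',s['wrist_torque'],'gap',s['finger_gap'],'yaw',np.arctan2(M[1,0],M[0,0]),'zaxis',M[:,2],'pitchsum',s['qpos'][[1,2,4]].sum()-np.pi)
E
python3 st.py
```

```text
t 5.35 q [-0.6626  0.3779  1.9053 -0.0145  0.815   1.0915] pos [ 0.4715 -0.2227  0.0085] F [ 0.244  -0.0855 -0.4601] T [ 0.081  -0.0049  0.0188] gap 0.02363691461627366 yaw -0.1731255257581504 zaxis [ 0.0277 -0.0351 -0.999 ] pitchsum -0.043394597370489674
```

Emit:
{"method": "carry_out", "body": {
  "rows": [
    [255,0,0,0.05,0],
    [255,0,0,0.05,0],
    [255,0,0,0.05,0],
    [255,0,0,0,0],
    [255,0,0,0,0]
  ]
}}

```text
time_s: 5.85
position: [0.469, -0.221, 0.0828]
ee_rot: [3.1, -0.27, 0.04]
ft_force: [0.6, 0.5, -1.8]
finger_gap: 0.0237
```

```bash
python3 st.py
```

```text
t 5.85 q [-0.6629  0.2373  1.8922 -0.0131  0.9745  1.0886] pos [ 0.469  -0.221   0.0828] F [ 0.5534  0.499  -1.81  ] T [ 0.0731  0.0519 -0.018 ] gap 0.02373252410039729 yaw -0.17314781153973197 zaxis [ 0.0229 -0.0317 -0.9992] pitchsum -0.037544031980621284
```

Emit:
{"method": "carry_out", "body": {
  "rows": [
    [255,-0.006,0.065,0,0.0275],
    [255,-0.006,0.065,0,0.0275],
    [255,-0.006,0.065,0,0.0275],
    [255,-0.006,0.065,0,0.0275],
    [255,-0.006,0.065,0,0.0275],
    [255,-0.006,0.065,0,0.0275],
    [255,-0.006,0.065,0,0.0275],
    [255,-0.006,0.05,0,0.02],
    [255,0,0,0,0]
  ]
}}

```text
time_s: 6.75
position: [0.4345, 0.0411, 0.0693]
ee_rot: [3.119, -0.007, 0.016]
ft_force: [-0.2, -0.6, -1.9]
finger_gap: 0.0238
```

```bash
python3 st.py
python3 - <<'E'
from h import *
c=wsnap('w2.png'); snap('side','side2.png');P=wcloud(c);X,Y,Z=P[...,0],P[...,1],P[...,2]
np.save('wc2.npy',P)
def box(a,b,cc,d,e,f): return (X>a)&(X<b)&(Y>cc)&(Y<d)&(Z>e)&(Z<f)
rect(P,box(.58,.75,-.06,.12,.1025,.125),'covertop')
rect(P,box(.58,.63,-.06,.12,.045,.058),'lip')
rect(P,box(.48,.6,-.06,.12,.06,.13),'blade')
E
```

```text
t 6.75 q [-0.1637  0.1102  2.0798 -0.0258  0.9377  1.4265] pos [0.4345 0.0411 0.0693] F [-0.176  -0.5749 -1.947 ] T [ 0.0426 -0.0467 -0.0034] gap 0.023789608884104547 yaw -0.004200224852005282 zaxis [ 0.0105 -0.0228 -0.9997] pitchsum -0.01393917718155846
covertop few
lip few
blade 12499 c [519.9  39.9] sz [34.6 79.9] ang 89.6 z [73.3 74.7 76. ] med [519.6  40.1  74.7]
```

View pics/w2.png

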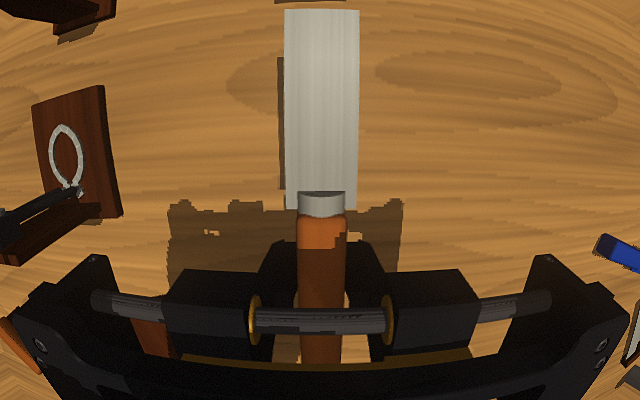

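View pics/side2.png

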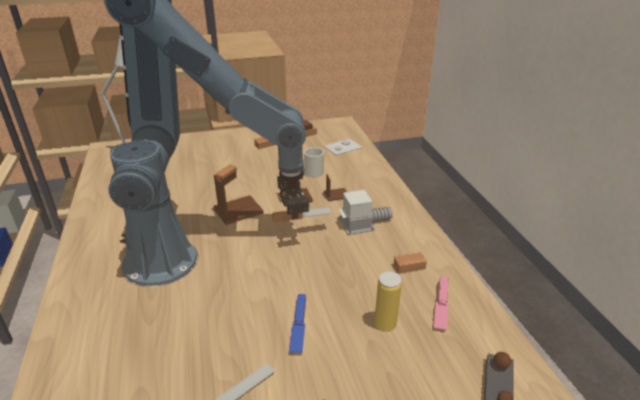

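Run:
```python
import numpy as np
P=np.load('wc2.npy').reshape(-1,3);m=(P[:,0]>.48)&(P[:,0]<.6)&(abs(P[:,1]-.04)<.014)&(P[:,2]>.06)&(P[:,2]<.09)
q=P[m]; print(np.linalg.lstsq(np.c_[q-q.mean(0)][:,:2],q[:,2]-q[:,2].mean(),rcond=None)[0], q[:,0].max(), q.mean(0))
```

```text
[-0.02191039  0.00244354] 0.5598843535914517 [0.51965042 0.0400677  0.07463992]
```

Emit:
{"method": "carry_out", "body": {
  "rows": [
    [255,0,0,-0.03,0],
    [255,0,0,-0.02,0],
    [255,0,0,0,0]
  ]
}}

```text
time_s: 7.15
position: [0.4362, 0.0361, 0.0431]
ee_rot: [3.117, -0.015, 0.018]
ft_force: [-0.9, 0.3, -0.9]
finger_gap: 0.0236
```

Emit:
{"method": "carry_out", "body": {
  "rows": [
    [255,0.024,0.004,-0.002,0.01],
    [255,0.024,0.002,0,0],
    [255,0,0,0,0]
  ]
}}

```text
time_s: 7.45
position: [0.4634, 0.0375, 0.0425]
ee_rot: [3.117, -0.006, 0.02]
ft_force: [1.1, -0.8, -1.0]
finger_gap: 0.0241
```

Run:
```python
from h import *
c=snap('side','side3.png');b=c['img'][170:250,270:410];cv2.imwrite('pics/side3z.png',cv2.resize(b,None,fx=5,fy=5,interpolation=cv2.INTER_CUBIC))
c=wsnap('w3.png')
```

```text
(no output)
```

View pics/side3z.png

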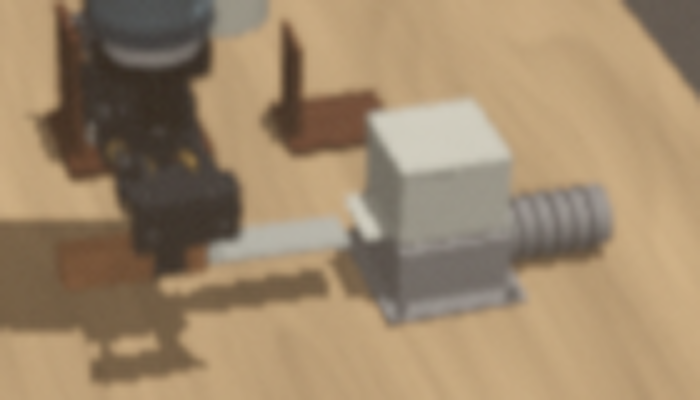

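View pics/w3.png

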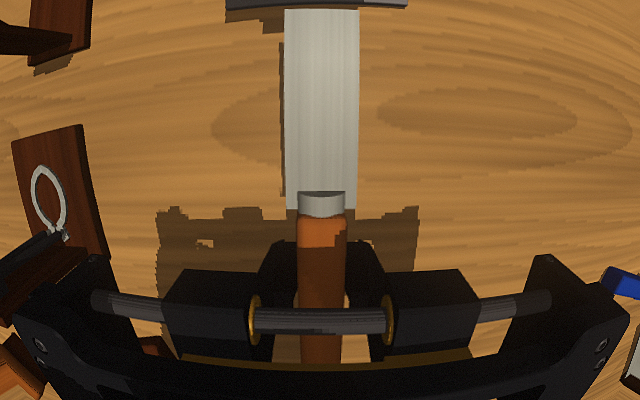

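Run:
```python
from h import *
c=pickle.load(open('wrist.pkl','rb'))
for u,v in [(225,8),(250,9),(400,7),(408,5)]: print(u,v,wray(c,u,v,.006))
P=wcloud(c); print(P[2,[230,250,390,400]],P[5,[230,250,390,400]])
```

```text
225 8 [0.60369489 0.09267408 0.006     ]
250 9 [0.60134963 0.07721275 0.006     ]
400 7 [ 0.60344758 -0.01203891  0.006     ]
408 5 [ 0.60537954 -0.01716804  0.006     ]
[[ 0.60771195  0.08992679  0.00488995]
 [ 0.60642037  0.07755294  0.00469043]
 [ 0.60614636 -0.00587038  0.00603158]
 [ 0.60654408 -0.0119127   0.00680544]] [[ 0.60480041  0.089167    0.00753912]
 [ 0.6038278   0.07715716  0.00648651]
 [ 0.60528124 -0.00669683  0.00252364]
 [ 0.60557105 -0.01275214  0.00364439]]
```

The blade tip sits just in front of and below the lip (side crop (345,235) against the lip at (362,215)). Inserting about 18 mm.

Emit:
{"method": "carry_out", "body": {
  "rows": [
    [255,0.018,0,0,0],
    [255,0.016,0,0,0],
    [255,0,0,0,0]
  ]
}}

```text
time_s: 7.85
position: [0.48, 0.038, 0.0425]
ee_rot: [3.117, -0.005, 0.018]
ft_force: [0.4, 0.4, -1.5]
finger_gap: 0.0243
```

Run:
```python
from h import *
c=snap('side','side4.png');b=c['img'][170:250,270:410];cv2.imwrite('pics/side4z.png',cv2.resize(b,None,fx=5,fy=5,interpolation=cv2.INTER_CUBIC))
```

```text
(no output)
```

View pics/side4z.png

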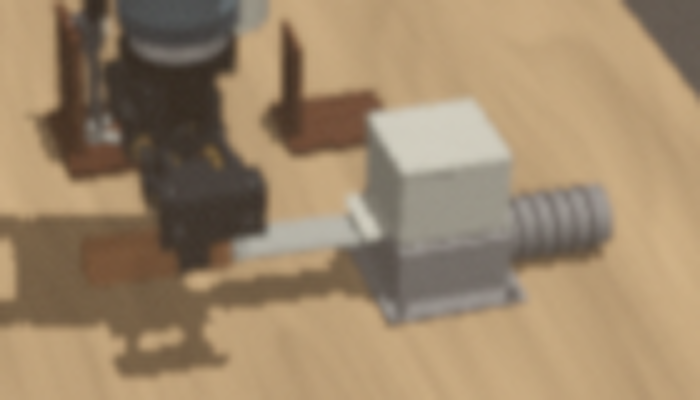

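The blade is under the lip. Levering up.

Emit:
{"method": "carry_out", "body": {
  "rows": [
    [255,0.002,0,0.025,0],
    [255,0.004,0,0.025,0],
    [255,0.006,0,0.025,0],
    [255,0.008,0,0.03,0],
    [255,0.008,0,0.03,0],
    [255,0,0,0,0],
    [255,0,0,0,0]
  ]
}}

```text
time_s: 8.6
position: [0.4918, 0.0387, 0.1156]
ee_rot: [3.117, -0.004, 0.014]
ft_force: [-0.6, 0.3, -1.7]
finger_gap: 0.024
```

Run:
```python
from h import *
c=snap('side','side5.png');b=c['img'][150:250,270:410];cv2.imwrite('pics/side5z.png',cv2.resize(b,None,fx=5,fy=5,interpolation=cv2.INTER_CUBIC))
```

```text
(no output)
```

View pics/side5z.png

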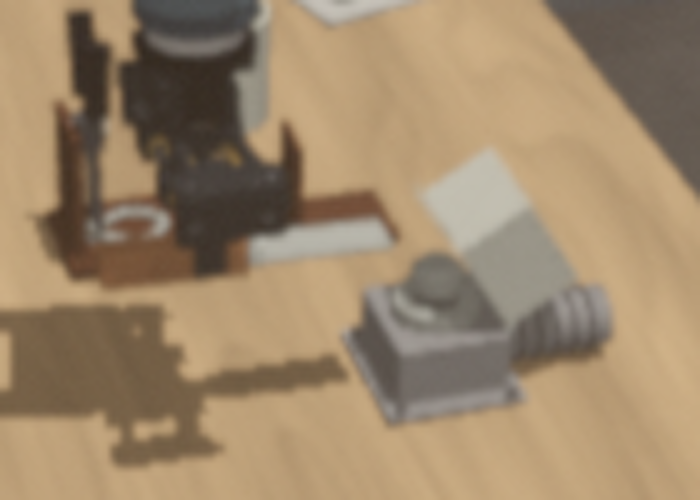

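Emit:
{"method": "carry_out", "body": {
  "rows": [
    [255,-0.03,0,0,0],
    [255,-0.02,-0.07,0,0],
    [255,-0.01,-0.07,0,0],
    [255,0,-0.07,-0.02,0],
    [255,0,-0.07,-0.03,0],
    [255,0,-0.07,-0.04,0],
    [255,0,0,-0.04,0],
    [255,0,0,0,0]
  ]
}}

```text
time_s: 9.45
position: [0.4555, -0.1402, 0.0445]
ee_rot: [3.12, 0.001, 0.006]
ft_force: [-0.1, 0.4, -1.8]
finger_gap: 0.0236
```

```bash
python3 st.py
python3 - <<'E'
from h import *
c=wsnap('w5.png');P=wcloud(c).reshape(-1,3);s=c['pos'];P=P-s
m=(P[:,0]>.045)&(P[:,0]<.13)&(abs(P[:,1])<.03)&(P[:,2]>-.02)&(P[:,2]<.04)
q=P[m]; print(len(q),q.mean(0),np.linalg.lstsq((q-q.mean(0))[:,:2],q[:,2]-q[:,2].mean(),rcond=None)[0], q[:,0].max())
c=snap('side','side6.png');b=c['img'][150:330,250:450];cv2.imwrite('pics/side6z.png',cv2.resize(b,None,fx=3,fy=3,interpolation=cv2.INTER_CUBIC))
E
```

```text
t 9.45 q [-0.5372  0.2411  1.9899 -0.0212  0.8962  1.0459] pos [ 0.4555 -0.1402  0.0445] F [-0.0878  0.4427 -1.7619] T [ 0.0514  0.0284 -0.0466] gap 0.02355731165761153 yaw 0.0008563000615584554 zaxis [ 0.004  -0.0216 -0.9998] pitchsum -0.014367972982257449
12587 [ 0.08489468 -0.00057643  0.00472818] [-0.02839909  0.00203826] 0.12541888580731048
```

View pics/side6z.png

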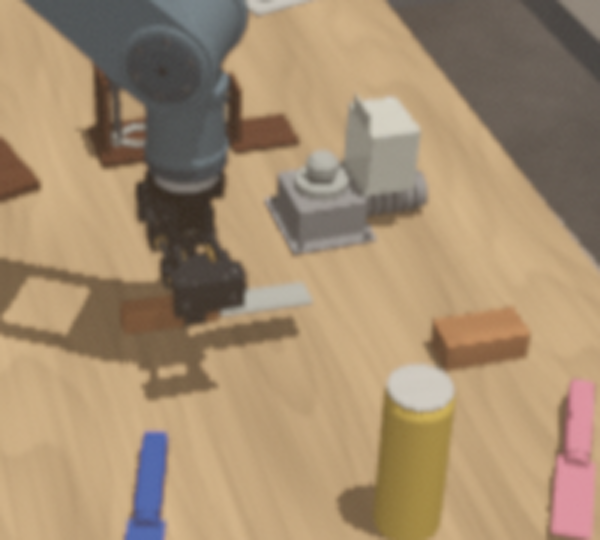

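Emit:
{"method": "carry_out", "body": {
  "rows": [
    [255,0,0,-0.03,0],
    [255,0,0,-0.02,0],
    [255,0,0,0,0]
  ]
}}

```text
time_s: 9.85
position: [0.4596, -0.1394, 0.0239]
ee_rot: [3.116, 0.009, 0.018]
ft_force: [1.0, -0.2, -1.5]
finger_gap: 0.0236
```

Emit:
{"method": "carry_out", "body": {
  "rows": [
    [255,0,0,-0.02,0],
    [255,0,0,-0.01,0],
    [255,0,0,0,0]
  ]
}}

```text
time_s: 10.15
position: [0.4609, -0.1389, 0.0095]
ee_rot: [3.114, 0.012, 0.022]
ft_force: [-0.3, -0.9, -2.7]
finger_gap: 0.024
```

Emit:
{"method": "carry_out", "body": {
  "rows": [
    [0,0,0,0,0],
    [0,0,0,0,0],
    [0,0,0,0,0],
    [0,0,0,0,0],
    [0,0,0,0.04,0],
    [0,0,0,0.08,0],
    [0,0,0,0.1,0],
    [0,0,0,0.1,0],
    [0,0,0,0.1,0],
    [0,0,0,0,0]
  ]
}}

```text
time_s: 11.15
position: [0.4591, -0.1383, 0.2271]
ee_rot: [3.114, 0.011, 0.022]
ft_force: [-0.2, -0.2, -0.1]
finger_gap: 0.0878
```

```bash
python3 st.py
python3 - <<'E'
from h import *
c=wsnap('w6.png');P=wcloud(c);X,Y,Z=P[...,0],P[...,1],P[...,2]
def box(a,b,cc,d,e,f): return (X>a)&(X<b)&(Y>cc)&(Y<d)&(Z>e)&(Z<f)
rect(P,box(.4,.62,-.2,-.08,.01,.04),'scraper'); rect(P,box(.37,.7,-.2,-.08,.02,.04),'handle'); 
c=snap('side','side7.png');P=cloud(c);X,Y,Z=P[...,0],P[...,1],P[...,2]
rect(P,box(.36,.53,-.2,-.08,.02,.04),'handle side');
E
```

```text
t 11.15 q [-0.5299 -0.0414  1.8678 -0.017   1.2893  1.0384] pos [ 0.4591 -0.1383  0.2271] F [-0.1867 -0.1871 -0.0836] T [0.051  0.0223 0.0078] gap 0.08781787883786603 yaw 0.007138223446101846 zaxis [ 0.014  -0.0271 -0.9995] pitchsum -0.025803148544099486
scraper 3956 c [ 492.8 -139.3] sz [184.8  34.3] ang 0.6 z [14.6 16.5 29.1] med [ 509.3 -138.9   16.5]
handle 1741 c [ 445.7 -139.9] sz [ 23.1 107.6] ang 89.6 z [24.4 28.  29.4] med [ 447.9 -138.9   28. ]
handle side 216 c [ 445.9 -141.8] sz [ 30.3 108.6] ang 89.9 z [21.9 25.8 29.7] med [ 442.7 -144.2   25.8]
```

View pics/w6.png

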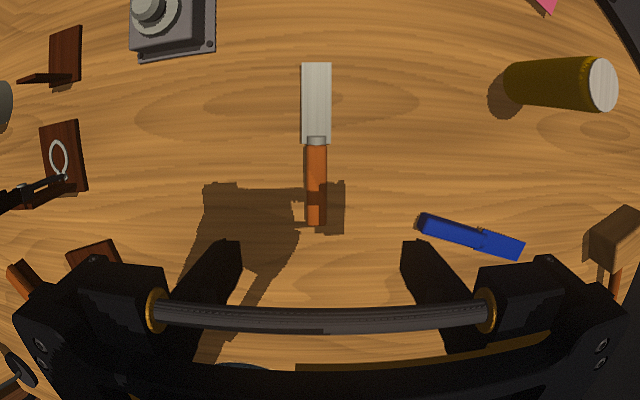

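View pics/side7.png

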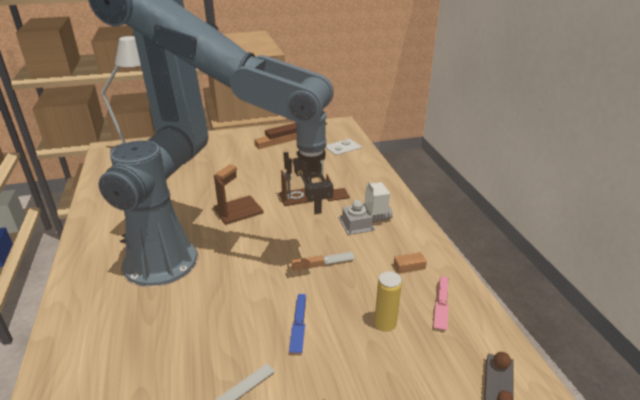

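Emit:
{"method": "carry_out", "body": {
  "rows": [
    [0,-0.017,0.083,0.02,0],
    [0,-0.017,0.083,0.02,0],
    [0,-0.017,0.083,0.02,0],
    [0,-0.017,0.083,0.02,0],
    [0,-0.017,0.083,0.02,0],
    [0,-0.017,0.083,0.02,0],
    [0,-0.017,0.083,0.02,0],
    [0,0,0,0,0],
    [0,0,0,0,0]
  ]
}}

```text
time_s: 12.15
position: [0.3832, 0.1638, 0.2745]
ee_rot: [3.123, 0.006, -0.04]
ft_force: [0.4, -0.5, 0.3]
finger_gap: 0.0879
```

```bash
python3 st.py
python3 - <<'E'
from h import *
c=wsnap('w7.png');P=wcloud(c);X,Y,Z=P[...,0],P[...,1],P[...,2];np.save('wc7.npy',P)
def box(a,b,cc,d,e,f): return (X>a)&(X<b)&(Y>cc)&(Y<d)&(Z>e)&(Z<f)
rect(P,box(.36,.6,.18,.34,.006,.0135),'restboard')
rect(P,box(.36,.6,.18,.34,.1,.116),'restup')
rect(P,box(.36,.6,.18,.34,.118,.2),'handles')
rect(P,box(.36,.6,.18,.34,.176,.2),'handles top')
rect(P,box(.46,.6,.18,.34,.014,.03),'ring')
rect(P,box(.58,.72,-.06,.12,.084,.096),'axletop')
rect(P,box(.58,.67,-.06,.12,.057,.067),'washer')
rect(P,box(.58,.67,-.06,.12,.045,.055),'blocktop')
for q in ['grip','axle_top','seat','ring_center','pliers']:
    for d in manip.spot_point('wrist',q)[:2]: 
        v,u=d['location'];print(q,d, P[int(v),int(u)])
E
```

```text
t 12.15 q [ 0.1287 -0.2018  1.9135 -0.0146  1.4574  1.6978] pos [0.3832 0.1638 0.2745] F [ 0.3908 -0.5338  0.3442] T [ 0.0118 -0.0078 -0.0063] gap 0.08788196004151382 yaw 0.0033397571082553544 zaxis [-0.0253 -0.0179 -0.9995] pitchsum 0.027443200203038032
restboard 3441 c [486.3 253.5] sz [110.   90.9] ang 1.9 z [10.8 12.3 13.3] med [498.8 243.8  12.3]
restup 772 c [455.1 252.7] sz [32.6 60.5] ang 1.5 z [108.3 112.2 113.6] med [446.  255.5 112.2]
handles 1357 c [460.9 252.6] sz [20.4 61.2] ang 2.1 z [125.6 170.8 185.1] med [460.8 270.3 170.8]
handles top 582 c [460.7 252.6] sz [20.3 61.2] ang 1.5 z [177.7 183.9 185.5] med [460.9 274.3 183.9]
ring 469 c [499.3 253.7] sz [79.3 86.5] ang 3.1 z [14.1 15.2 16.9] med [495.3 247.7  15.2]
axletop few
washer few
blocktop few
grip {'location': [107.2, 210.7], 'conf': 0.74} [0.45588968 0.26706711 0.12843439]
ring_center {'location': [76.1, 246.9], 'conf': 0.72} [0.48874463 0.25605741 0.01188641]
pliers {'location': [96.1, 250.7], 'conf': 0.84} [0.46285371 0.2406794  0.06261956]
```

View pics/w7.png

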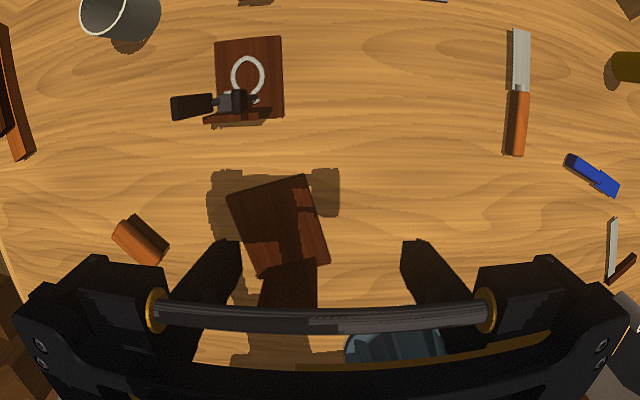

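The wrist view shows the pliers at (235,100) on a board that measures 110x90 mm, so it's the correct rest. The larger look-alike is at (280,230). Moving above the handles.

Emit:
{"method": "carry_out", "body": {
  "rows": [
    [0,0.052,0.06,0,0.015],
    [0,0.052,0.06,0,0.015],
    [0,0.052,0.058,0,0],
    [0,0,0,0,0]
  ]
}}

```text
time_s: 12.85
position: [0.4669, 0.2495, 0.2751]
ee_rot: [3.123, 0.019, -0.035]
ft_force: [-0.1, 0.0, 0.2]
finger_gap: 0.0882
```

```bash
python3 st.py
```

```text
t 12.85 q [ 0.2734  0.0686  1.6577 -0.0118  1.4415  1.8338] pos [0.4669 0.2495 0.2751] F [-0.0857  0.012   0.1782] T [ 0.0581 -0.0376 -0.0075] gap 0.08817327230471812 yaw 0.011896610414951455 zaxis [-0.022  -0.0184 -0.9996] pitchsum 0.026146038810717975
```

Emit:
{"method": "carry_out", "body": {
  "rows": [
    [0,-0.012,0.006,-0.05,0.025],
    [0,0,0,-0.06,0],
    [0,0,0,0,0]
  ]
}}

```text
time_s: 13.15
position: [0.4621, 0.2499, 0.2185]
ee_rot: [3.122, 0.046, -0.035]
ft_force: [-0.5, -0.5, 0.4]
finger_gap: 0.0881
```

```bash
python3 st.py
python3 - <<'E'
from h import *
c=wsnap('w8.png');P=wcloud(c);X,Y,Z=P[...,0],P[...,1],P[...,2]
def box(a,b,cc,d,e,f): return (X>a)&(X<b)&(Y>cc)&(Y<d)&(Z>e)&(Z<f)
rect(P,box(.44,.6,.2,.32,.125,.192),'handles')
E
```

```text
t 13.15 q [ 0.2775  0.1094  1.7303 -0.0133  1.3284  1.8225] pos [0.4621 0.2499 0.2185] F [-0.5411 -0.5201  0.4049] T [ 0.0292  0.054  -0.0174] gap 0.0880716766317381 yaw 0.028949264876562276 zaxis [-0.0219 -0.0197 -0.9996] pitchsum 0.02651573609421609
handles 2059 c [461.2 253.2] sz [20.9 60.9] ang 2.1 z [130.7 171.  184.8] med [465.2 267.5 171. ]
```

View pics/w8.png

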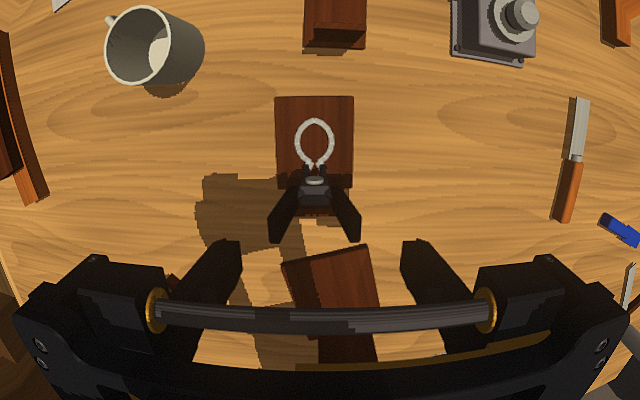

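Emit:
{"method": "carry_out", "body": {
  "rows": [
    [0,0,0.006,-0.06,0],
    [0,0,0,-0.06,0],
    [0,0,0,-0.03,0],
    [0,0,0,0,0]
  ]
}}

```text
time_s: 13.6
position: [0.468, 0.2514, 0.1522]
ee_rot: [3.125, 0.038, -0.012]
ft_force: [-1.2, -0.8, -0.3]
finger_gap: 0.0881
```

```bash
python3 st.py
python3 - <<'E'
from h import *
c=pickle.load(open('wrist.pkl','rb'));P=wcloud(c);X,Y,Z=P[...,0],P[...,1],P[...,2]
def box(a,b,cc,d,e,f): return (X>a)&(X<b)&(Y>cc)&(Y<d)&(Z>e)&(Z<f)
for a,b in [(.0835,.095),(.058,.066),(.046,.054),(.003,.009)]:
    rect(P,box(.58,.72,-.06,.12,a,b),str(a))
im=cv2.resize(c['img'][0:90,430:560],None,fx=6,fy=6,interpolation=cv2.INTER_CUBIC);cv2.imwrite('pics/w8z.png',im)
E
```

```text
t 13.6 q [ 0.2774  0.1898  1.7833 -0.0144  1.1803  1.8292] pos [0.468  0.2514 0.1522] F [-1.2191 -0.7725 -0.2685] T [ 0.0131  0.0425 -0.032 ] gap 0.08805074971162442 yaw 0.02447199623965936 zaxis [-0.0076 -0.016  -0.9998] pitchsum 0.011755401883791983
0.0835 612 c [653.2  40.5] sz [34.3 33.6] ang 41.5 z [84.6 89.5 91.4] med [651.7  43.3  89.5]
0.058 798 c [647.6  44.7] sz [57.7 45. ] ang 43.3 z [59.6 62.3 64. ] med [640.6  53.3  62.3]
0.046 1343 c [650.3  40. ] sz [74.2 85.5] ang 2.3 z [47.8 50.2 52. ] med [627.5  63.1  50.2]
0.003 1121 c [637.1  20.5] sz [ 82.6 150.3] ang 1.7 z [4.6 6.4 8.1] med [614.2  80.9   6.4]
```

View pics/w8z.png

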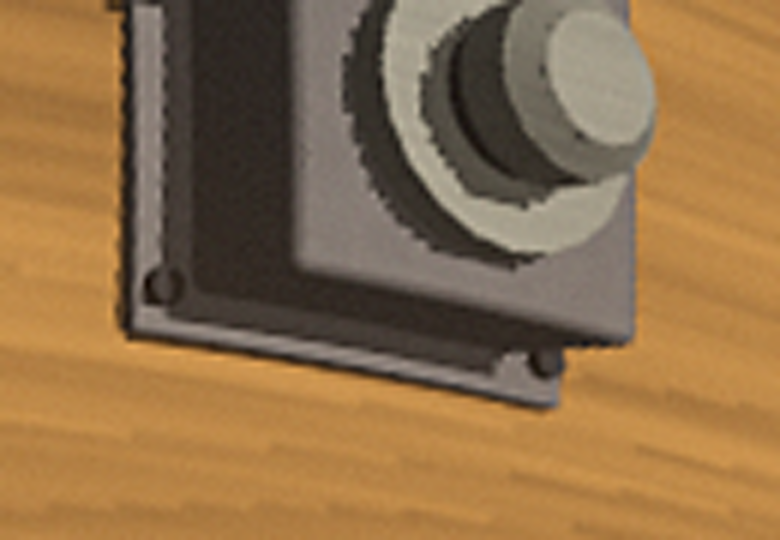

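Emit:
{"method": "carry_out", "body": {
  "rows": [
    [0,-0.014,0.004,-0.02,0],
    [0,0,0,0,0]
  ]
}}

```text
time_s: 13.8
position: [0.4624, 0.2532, 0.1449]
ee_rot: [3.127, 0.036, -0.006]
ft_force: [0.1, 0.2, -0.2]
finger_gap: 0.0885
```

Now squeezing.

Emit:
{"method": "carry_out", "body": {
  "rows": [
    [255,0,0,0,0],
    [255,0,0,0,0],
    [255,0,0,0,0],
    [255,0,0,0,0],
    [255,0,0,0,0],
    [255,0,0,0,0],
    [255,0,0,0,0],
    [255,0,0,0,0],
    [255,0,0,0,0]
  ]
}}

```text
time_s: 14.7
position: [0.4657, 0.2538, 0.1519]
ee_rot: [3.127, 0.037, 0.008]
ft_force: [-0.3, -0.5, -0.6]
finger_gap: 0.0343
```

```bash
python3 st.py
python3 - <<'E'
from h import *
c=wsnap('w9.png')
E
```

```text
t 14.7 q [ 0.2839  0.1802  1.7953 -0.0162  1.1652  1.8371] pos [0.4657 0.2538 0.1519] F [-0.2736 -0.468  -0.6214] T [ 0.0003  0.0572 -0.0324] gap 0.034340799144325716 yaw 0.023982842022592994 zaxis [ 0.0051 -0.014  -0.9999] pitchsum -0.0009179872053657334
```

View pics/w9.png

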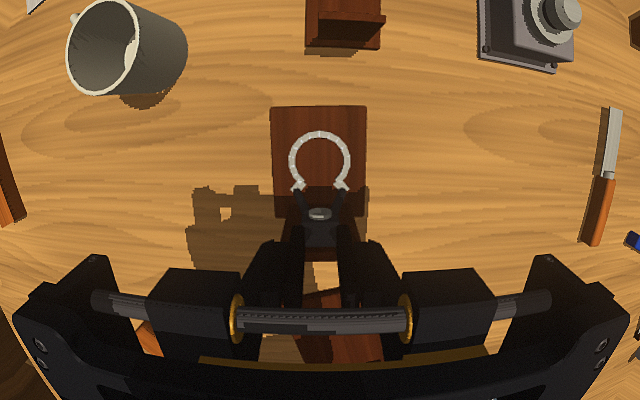

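Run:
```python
from h import *
c=pickle.load(open('wrist.pkl','rb'));P=wcloud(c);X,Y,Z=P[...,0],P[...,1],P[...,2]
hsv=cv2.cvtColor(c['img'],cv2.COLOR_BGR2HSV)
def box(a,b,cc,d,e,f): return (X>a)&(X<b)&(Y>cc)&(Y<d)&(Z>e)&(Z<f)
rect(P,box(.46,.54,.2,.3,.013,.05)&(hsv[...,1]<60)&(hsv[...,2]>110),'ring')
```

```text
ring 977 c [489.2 253.8] sz [56.6 57.3] ang 0.6 z [14.3 15.5 16.6] med [492.8 253.2  15.5]
```

Emit:
{"method": "carry_out", "body": {
  "rows": [
    [255,0,0,0.04,0],
    [255,0,0,0.05,0],
    [255,0,0,0.05,0],
    [255,0,0,0.05,0],
    [255,0,0,0.05,0],
    [255,0,0,0,0],
    [255,0,0,0,0]
  ]
}}

```text
time_s: 15.45
position: [0.4616, 0.2528, 0.2695]
ee_rot: [3.125, 0.037, -0.01]
ft_force: [0.2, 0.6, -3.3]
finger_gap: 0.0343
```

```bash
python3 st.py
cat > ringm.py <<'E'
from h import *
import sys
np.set_printoptions(precision=2,suppress=True)
c=wsnap(sys.argv[1]);P=wcloud(c);hsv=cv2.cvtColor(c['img'],cv2.COLOR_BGR2HSV)
M=Ro.from_rotvec(c['rv']).as_matrix()
L=(P-c['pos'])*1000  # world axes rel TCP, mm
m=(L[...,0]>12)&(L[...,0]<75)&(abs(L[...,1])<40)&(L[...,2]<-110)&(L[...,2]>-165)&(hsv[...,1]<70)&(hsv[...,2]>100)
q=L[m]; print(len(q), 'zpct',np.percentile(q[:,2],[5,25,50,75,95]))
z0=np.median(q[:,2]); q=q[abs(q[:,2]-z0)<6]
A=np.c_[q[:,:2]-q[:,:2].mean(0),np.ones(len(q))]; s=np.linalg.lstsq(A,q[:,2],rcond=None)[0]; print('slope',s)
from scipy.optimize import least_squares
def f(p):
    d=np.hypot(q[:,0]-p[0],q[:,1]-p[1]); return np.maximum(abs(d-25.5)-3,0)
r=least_squares(f,[q[:,0].mean()+2,q[:,1].mean()],loss='soft_l1'); print('ring centre rel TCP',r.x,'cost',r.cost, 'abs',r.x+c['pos'][:2]*1000,'ztop',np.median(q[:,2])+c['pos'][2]*1000)
d=np.hypot(q[:,0]-r.x[0],q[:,1]-r.x[1]); print('radii',np.percentile(d,[2,10,50,90,98]))
rect(L/1000,m,'r')
E
python3 ringm.py w10.png
```

```text
t 15.45 q [ 0.2839  0.0549  1.6831 -0.0143  1.4139  1.8331] pos [0.4616 0.2528 0.2695] F [ 0.2011  0.5833 -3.3149] T [ 0.0458 -0.0308 -0.0147] gap 0.034338649476783514 yaw 0.02378533550357412 zaxis [-0.006  -0.0164 -0.9998] pitchsum 0.010396397104740274
684 zpct [-138.1  -137.34 -136.86 -136.33 -135.68]
slope [  -0.01   -0.01 -136.84]
ring centre rel TCP [22.28 -0.48] cost 0.80902690258264 abs [483.86 252.32] ztop 132.68883091305307
radii [22.73 23.37 25.8  28.07 28.52]
r 684 c [31.2 -0.4] sz [57.4 38.2] ang 89.7 z [-138.1 -136.9 -135.7] med [  36.8   -0.1 -136.9]
```

View pics/w10.png

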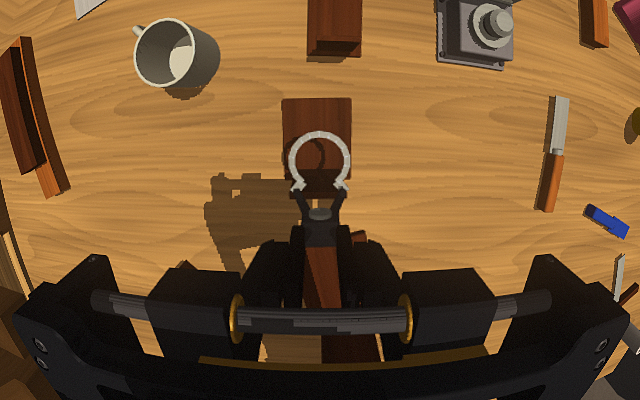

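Emit:
{"method": "carry_out", "body": {
  "rows": [
    [255,0.02,-0.06,0,0],
    [255,0.02,-0.06,0,0],
    [255,0.02,-0.06,0,0],
    [255,0.02,-0.06,0,0],
    [255,0.02,-0.06,0,0],
    [255,0.02,-0.06,0,0],
    [255,0.02,-0.06,0,0],
    [255,0,0,0,0],
    [255,0,0,0,0]
  ]
}}

```text
time_s: 16.4
position: [0.5251, 0.0355, 0.2508]
ee_rot: [3.126, 0.041, -0.051]
ft_force: [-0.1, 0.3, -2.8]
finger_gap: 0.0347
```

```bash
python3 st.py;python3 ringm.py w11.png
python3 - <<'E'
from h import *
c=pickle.load(open('wrist.pkl','rb'));P=wcloud(c);X,Y,Z=P[...,0],P[...,1],P[...,2]
def box(a,b,cc,d,e,f): return (X>a)&(X<b)&(Y>cc)&(Y<d)&(Z>e)&(Z<f)
for a,b in [(.0835,.095),(.0885,.0925),(.058,.066),(.046,.054),(.003,.009)]:
    rect(P,box(.59,.69,-.06,.12,a,b),str(a))
E
```

```text
t 16.4 q [-0.1465  0.0849  1.6899 -0.0198  1.3968  1.4016] pos [0.5251 0.0355 0.2508] F [-0.1405  0.3022 -2.8267] T [ 0.0439 -0.0557 -0.0162] gap 0.03466746651937054 yaw 0.026200125050268877 zaxis [-0.0324 -0.0149 -0.9994] pitchsum 0.029938470202967693
624 zpct [-139.01 -138.28 -137.71 -137.19 -136.33]
slope [  -0.04   -0.01 -137.72]
ring centre rel TCP [18.75 -0.22] cost 0.3937246949112656 abs [543.9   35.23] ztop 113.11719565123437
radii [22.84 23.4  25.74 28.02 28.48]
r 624 c [29.4 -0. ] sz [34.6 57.3] ang 0.2 z [-139.  -137.7 -136.3] med [  34.3    0.2 -137.7]
0.0835 1012 c [654.3  38.5] sz [34.9 35. ] ang 1.4 z [84.6 89.5 91.5] med [653.7  38.9  89.5]
0.0885 629 c [654.2  39. ] sz [27.8 29.3] ang 47.2 z [88.9 90.3 91.6] med [654.3  38.8  90.3]
0.058 1363 c [654.2  38.4] sz [59.1 58.5] ang 1.1 z [61.  62.3 63.7] med [649.3  39.   62.3]
0.046 2684 c [652.5  38.7] sz [76.2 84.5] ang 1.2 z [48.8 50.4 51.7] med [642.7  40.   50.4]
0.003 1458 c [644.2  38.9] sz [136.4  91.3] ang 90.0 z [5.  6.4 7.7] med [616.3  38.3   6.4]
```

View pics/w11.png

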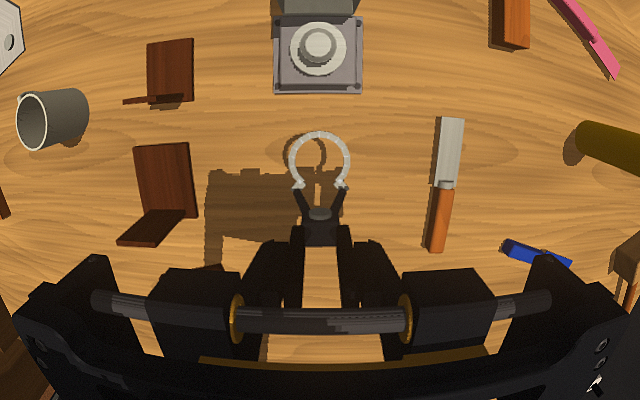

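Emit:
{"method": "carry_out", "body": {
  "rows": [
    [255,0.03,0.001,0.01,0],
    [255,0.036,0.001,0.005,0],
    [255,0.036,0.001,0.005,0],
    [255,0.036,0.001,0.005,0],
    [255,0.036,0.001,0.005,0],
    [255,0.02,0.001,0.0,0],
    [255,0,0,0,0],
    [255,0,0,0,0]
  ]
}}

```text
time_s: 17.25
position: [0.62, 0.0486, 0.2597]
ee_rot: [3.128, 0.059, -0.068]
ft_force: [1.1, 0.0, -2.3]
finger_gap: 0.0344
```

```bash
python3 st.py;python3 ringm.py w12.png
python3 - <<'E'
from h import *
c=pickle.load(open('wrist.pkl','rb'));P=wcloud(c);X,Y,Z=P[...,0],P[...,1],P[...,2]
def box(a,b,cc,d,e,f): return (X>a)&(X<b)&(Y>cc)&(Y<d)&(Z>e)&(Z<f)
for a,b in [(.0835,.095),(.0885,.0925),(.058,.066),(.046,.054)]:
    rect(P,box(.59,.69,-.06,.12,a,b),str(a))
cv2.imwrite('pics/w12z.png',cv2.resize(c['img'][90:270,200:440],None,fx=3,fy=3))
c=snap('side','side12.png');cv2.imwrite('pics/side12z.png',cv2.resize(c['img'][130:250,290:430],None,fx=5,fy=5,interpolation=cv2.INTER_CUBIC))
E
```

```text
t 17.25 q [-0.1035  0.2981  1.4227 -0.0173  1.4627  1.4317] pos [0.62   0.0486 0.2597] F [ 1.1108  0.0223 -2.2695] T [ 0.0863 -0.0137 -0.0329] gap 0.03435470849510897 yaw 0.03758974868490092 zaxis [-0.0433 -0.0127 -0.999 ] pitchsum 0.041825504356301835
660 zpct [-139.88 -138.79 -138.19 -137.58 -136.87]
slope [  -0.04   -0.   -138.24]
ring centre rel TCP [17.24  0.31] cost 1.5580668724628408 abs [637.2   48.95] ztop 121.53986752494365
radii [22.43 23.11 25.69 28.08 28.73]
r 660 c [28.6  0.5] sz [33.2 57.5] ang 0.0 z [-139.9 -138.2 -136.9] med [  33.3    1.  -138.2]
0.0835 668 c [654.7  38.8] sz [35.1 33.4] ang 2.0 z [84.5 89.4 91.4] med [657.6  39.6  89.4]
0.0885 388 c [655.   39.1] sz [27.  28.3] ang 76.7 z [88.8 90.2 91.7] med [653.   39.   90.2]
0.058 1147 c [654.6  38.7] sz [58.8 58.6] ang 11.4 z [61.1 62.4 63.6] med [663.6  39.9  62.4]
0.046 2129 c [652.7  39.3] sz [75.5 84.2] ang 0.8 z [48.8 50.3 51.7] med [662.2  42.1  50.3]
```

View pics/w12z.png

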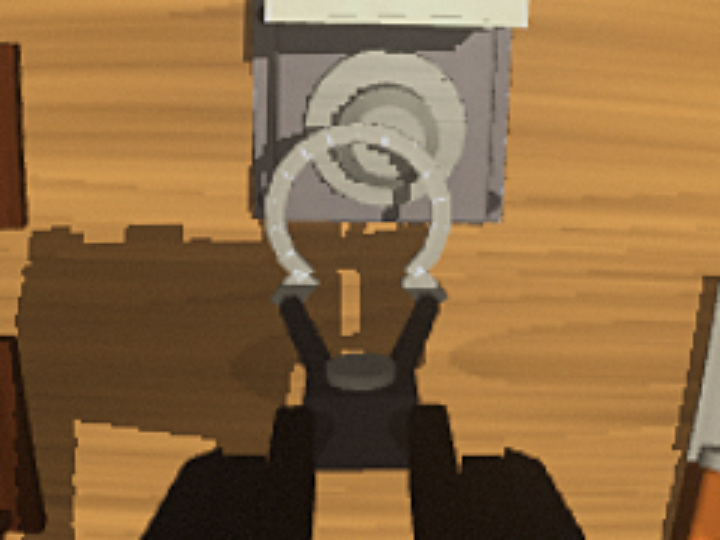

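View pics/side12z.png

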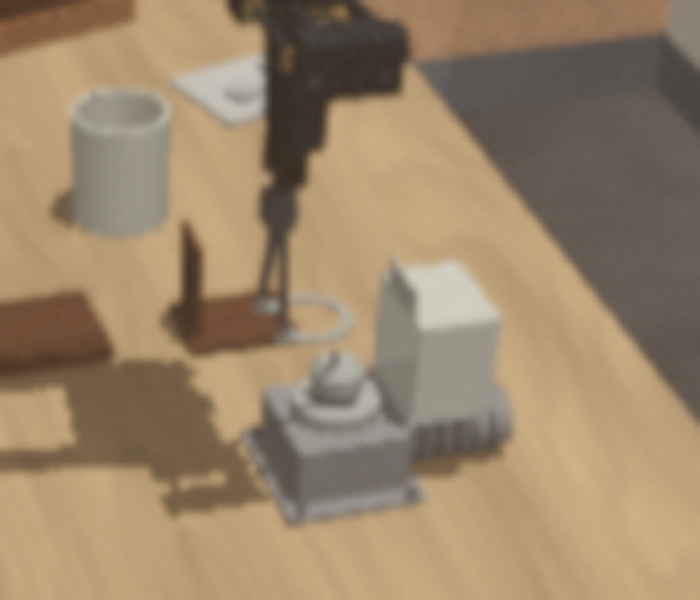

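Emit:
{"method": "carry_out", "body": {
  "rows": [
    [255,0.02,-0.012,-0.004,0],
    [255,0.014,-0.008,0,0],
    [255,0,0,0,0]
  ]
}}

```text
time_s: 17.65
position: [0.6373, 0.0374, 0.2583]
ee_rot: [3.128, 0.059, -0.067]
ft_force: [0.3, -0.8, -2.7]
finger_gap: 0.0345
```

```bash
python3 st.py;python3 ringm.py w13.png
```

```text
t 17.65 q [-0.118   0.3348  1.3787 -0.0182  1.4688  1.4176] pos [0.6373 0.0374 0.2583] F [ 0.2715 -0.776  -2.7323] T [0.0103 0.0128 0.0207] gap 0.034524481298637465 yaw 0.037170702190648656 zaxis [-0.0425 -0.0132 -0.999 ] pitchsum 0.04068192151717298
2044 zpct [-139.12 -137.55 -127.64 -126.89 -125.97]
slope [  -0.06   -0.   -127.11]
ring centre rel TCP [86.41  2.98] cost 5064.802333286218 abs [723.7  40.4] ztop 131.1215212681289
radii [13.5  17.23 26.98 39.12 42.77]
r 2044 c [43.5  2.3] sz [75.4 63. ] ang 90.0 z [-139.1 -127.6 -126. ] med [  64.6    2.7 -127.6]
```

```bash
sed -i 's/(L\[...,0\]<75)/(L[...,0]<52)/; s/<-110)/<-133)/; s/>-165)/>-144)/' ringm.py; python3 ringm.py w14.png
python3 - <<'E'
from h import *
c=pickle.load(open('wrist.pkl','rb'));P=wcloud(c);X,Y,Z=P[...,0],P[...,1],P[...,2]
def box(a,b,cc,d,e,f): return (X>a)&(X<b)&(Y>cc)&(Y<d)&(Z>e)&(Z<f)
for a,b in [(.0835,.095),(.0885,.0925)]:
    rect(P,box(.62,.688,0,.08,a,b),str(a))
E
```

```text
665 zpct [-139.68 -138.79 -138.19 -137.56 -136.7 ]
slope [  -0.04   -0.   -138.2 ]
ring centre rel TCP [17.29  0.31] cost 1.89537117332934 abs [654.19  37.93] ztop 119.97956849759996
radii [22.4  23.08 25.76 28.1  28.78]
r 665 c [28.7  0.5] sz [57.4 33.1] ang 89.9 z [-139.7 -138.2 -136.7] med [  33.3    0.2 -138.2]
0.0835 848 c [653.3  38.6] sz [35.7 32.9] ang 88.7 z [85.  89.6 91.3] med [655.1  39.   89.6]
0.0885 563 c [654.4  39.7] sz [28.7 28.9] ang 2.5 z [88.9 90.2 91.5] med [655.   39.1  90.2]
```

Emit:
{"method": "carry_out", "body": {
  "rows": [
    [255,0,0,-0.02,0],
    [255,0,0.001,-0.02,0],
    [255,0,0,0,0]
  ]
}}

```text
time_s: 18.05
position: [0.6361, 0.0384, 0.2362]
ee_rot: [3.129, 0.058, -0.069]
ft_force: [0.9, -0.7, -2.3]
finger_gap: 0.0347
```

```bash
python3 st.py;python3 ringm.py w15.png
python3 - <<'E'
from h import *
c=pickle.load(open('wrist.pkl','rb'));P=wcloud(c);X,Y,Z=P[...,0],P[...,1],P[...,2]
def box(a,b,cc,d,e,f): return (X>a)&(X<b)&(Y>cc)&(Y<d)&(Z>e)&(Z<f)
for a,b in [(.0835,.095),(.0885,.0925)]:
    rect(P,box(.62,.688,0,.08,a,b),str(a))
cv2.imwrite('pics/w15z.png',cv2.resize(c['img'][90:270,200:440],None,fx=3,fy=3))
E
```

```text
t 18.05 q [-0.1168  0.3496  1.4044 -0.0178  1.4299  1.4195] pos [0.6361 0.0384 0.2362] F [ 0.9477 -0.7449 -2.2851] T [0.0233 0.0336 0.0204] gap 0.03467412913295533 yaw 0.03714216860071069 zaxis [-0.044  -0.0126 -0.999 ] pitchsum 0.042234133051687106
660 zpct [-139.87 -138.87 -138.24 -137.65 -136.75]
slope [  -0.04   -0.   -138.31]
ring centre rel TCP [17.11  0.47] cost 74.75051994178666 abs [653.2   38.91] ztop 97.91864819643803
radii [22.31 23.11 25.7  28.06 28.75]
r 660 c [28.7  0.6] sz [33.  57.3] ang 0.2 z [-139.9 -138.2 -136.7] med [  33.2    1.  -138.2]
0.0835 1032 c [657.6  37.9] sz [41.3 39.4] ang 20.9 z [84.6 89.5 91.4] med [656.   39.   89.5]
0.0885 634 c [654.8  39.6] sz [27.8 28.5] ang 18.2 z [88.9 90.3 91.5] med [655.2  39.3  90.3]
```

View pics/w15z.png

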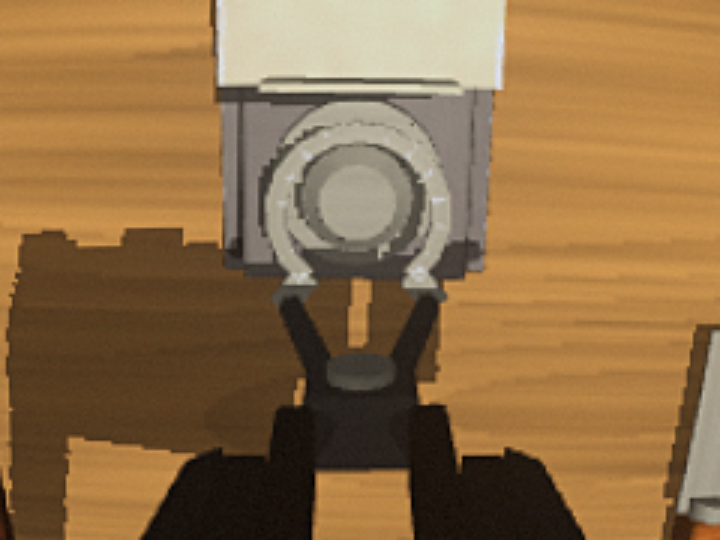

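Emit:
{"method": "carry_out", "body": {
  "rows": [
    [255,0.003,0,-0.01,0],
    [255,0.001,0,-0.01,0],
    [255,0,0,0,0]
  ]
}}

```text
time_s: 18.4
position: [0.6385, 0.0386, 0.2261]
ee_rot: [3.128, 0.059, -0.068]
ft_force: [-0.6, 0.0, -1.8]
finger_gap: 0.0348
```

```bash
python3 st.py;python3 ringm.py w16.png
```

```text
t 18.4 q [-0.1161  0.3622  1.4083 -0.0179  1.4124  1.4202] pos [0.6385 0.0386 0.2261] F [-0.553   0.0225 -1.8135] T [ 0.0246 -0.0214  0.0281] gap 0.03480097118233553 yaw 0.037507047436118796 zaxis [-0.043  -0.0127 -0.999 ] pitchsum 0.04132002740408769
1395 zpct [-141.02 -138.85 -137.81 -136.35 -135.07]
slope [  -0.09   -0.   -137.74]
ring centre rel TCP [45.64  0.64] cost 6237.318914917349 abs [684.15  39.27] ztop 88.30645908492428
radii [ 4.05 10.43 24.95 35.76 41.05]
r 1395 c [28.7  0.6] sz [33.3 57.3] ang 0.1 z [-141.  -137.8 -135.1] med [  25.3    0.6 -137.8]
```

Emit:
{"method": "carry_out", "body": {
  "rows": [
    [255,-0.002,0,-0.01,0],
    [255,0,0,-0.014,0],
    [255,0,0,0,0]
  ]
}}

```text
time_s: 18.75
position: [0.6378, 0.0386, 0.214]
ee_rot: [3.128, 0.059, -0.066]
ft_force: [-0.6, -0.4, -2.2]
finger_gap: 0.0345
```

```bash
python3 st.py
python3 - <<'E'
from h import *
c=wsnap('w17.png');cv2.imwrite('pics/w17z.png',cv2.resize(c['img'][90:270,200:440],None,fx=3,fy=3))
E
```

```text
t 18.75 q [-0.1162  0.37    1.423  -0.0179  1.3886  1.4204] pos [0.6378 0.0386 0.214 ] F [-0.611 -0.375 -2.176] T [ 0.0584 -0.0303  0.0068] gap 0.03452424080602972 yaw 0.037536234845180406 zaxis [-0.0418 -0.0129 -0.999 ] pitchsum 0.04005121705999848
```

View pics/w17z.png

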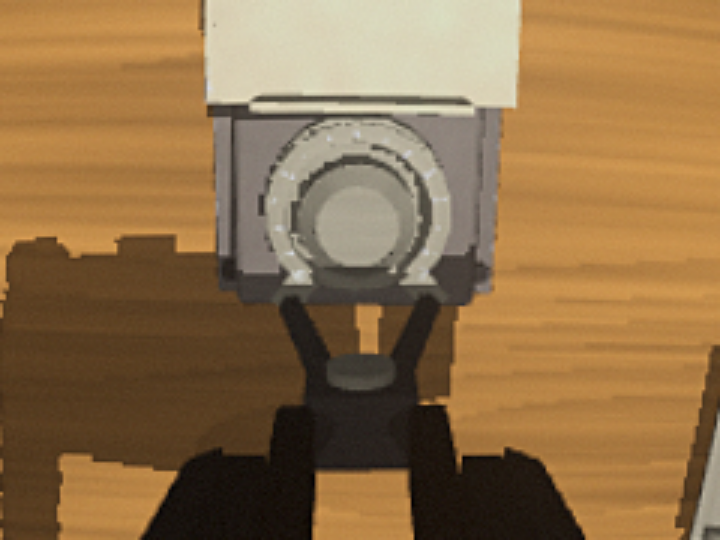

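Emit:
{"method": "carry_out", "body": {
  "rows": [
    [255,-0.001,0,-0.01,0],
    [255,0,0,-0.006,0],
    [255,0,0,0,0]
  ]
}}

```text
time_s: 19.1
position: [0.6377, 0.0386, 0.2062]
ee_rot: [3.128, 0.059, -0.064]
ft_force: [-0.7, 0.2, -2.0]
finger_gap: 0.0345
```

```bash
python3 st.py
python3 - <<'E'
from h import *
np.set_printoptions(precision=2,suppress=True)
c=wsnap('w18.png');cv2.imwrite('pics/w18z.png',cv2.resize(c['img'][90:270,200:440],None,fx=3,fy=3))
P=wcloud(c)*1000;L=P-c['pos']*1000; hsv=cv2.cvtColor(c['img'],cv2.COLOR_BGR2HSV)
r=np.hypot(L[...,0]-17.3,L[...,1]-.4)
m=(r>23.5)&(r<27.5)&(L[...,2]>-145)&(L[...,2]<-130)
q=P[m]; print('annulus z',len(q),np.percentile(q[:,2],[5,25,50,75,95]))
a=np.degrees(np.arctan2(L[...,1]-.4,L[...,0]-17.3))
for lo in range(-180,180,30):
    k=m&(a>=lo)&(a<lo+30); print(lo,k.sum(),np.median(P[k][:,2]) if k.any() else None)
ax=P[(abs(P[...,0]-654)<25)&(abs(P[...,1]-39)<25)&(P[...,2]>88.5)&(P[...,2]<93)]; print('axle top z',np.median(ax,0))
E
```

```text
t 19.1 q [-0.1163  0.3757  1.4316 -0.018   1.373   1.4206] pos [0.6377 0.0386 0.2062] F [-0.7206  0.1788 -1.9535] T [ 0.0478 -0.0336 -0.0222] gap 0.03451378882278882 yaw 0.03754117951392386 zaxis [-0.0404 -0.013  -0.9991] pitchsum 0.03871297882486502
annulus z 667 [62.43 67.58 68.39 69.11 70.06]
-180 20 62.48096661037289
-150 61 69.43457939324108
-120 68 69.07959194702647
-90 65 68.64135959230295
-60 59 68.04721115407
-30 65 67.71553024116994
0 59 67.54116088529935
30 62 67.86078564025433
60 61 68.51839931769135
90 58 68.8974679668606
120 61 69.3769356011093
150 28 62.68533982325002
axle top z [654.95  39.24  90.27]
```

View pics/w18z.png

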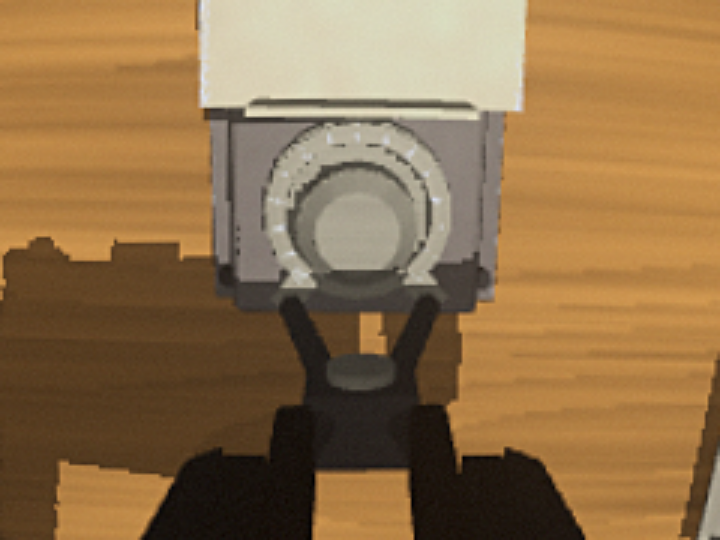

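Emit:
{"method": "carry_out", "body": {
  "rows": [
    [255,0,0,-0.004,0],
    [255,0,0,0,0],
    [255,0,0,0,0],
    [255,0,0,0,0]
  ]
}}

```text
time_s: 19.55
position: [0.6379, 0.0386, 0.2045]
ee_rot: [3.128, 0.059, -0.063]
ft_force: [0.5, 0.5, -2.3]
finger_gap: 0.0346
```

```bash
python3 st.py
python3 - <<'E'
from h import *
np.set_printoptions(precision=2,suppress=True)
c=wsnap('w19.png')
P=wcloud(c)*1000;L=P-c['pos']*1000
r=np.hypot(L[...,0]-17.3,L[...,1]-.4)
m=(r>23.5)&(r<27.5)&(L[...,2]>-145)&(L[...,2]<-130)
a=np.degrees(np.arctan2(L[...,1]-.4,L[...,0]-17.3))
for lo in range(-180,180,30):
    k=m&(a>=lo)&(a<lo+30); print(lo,k.sum(),np.median(P[k][:,2]) if k.any() else None)
c=snap('side','side19.png');cv2.imwrite('pics/side19z.png',cv2.resize(c['img'][130:280,280:430],None,fx=4,fy=4,interpolation=cv2.INTER_CUBIC))
P=cloud(c);X,Y,Z=P[...,0],P[...,1],P[...,2]
rect(P,(X>.36)&(X<.53)&(Y>-.2)&(Y<-.08)&(Z>.02)&(Z<.04),'handle side')
E
```

```text
t 19.55 q [-0.1163  0.3773  1.4329 -0.018   1.3695  1.4206] pos [0.6379 0.0386 0.2045] F [ 0.5448  0.4954 -2.307 ] T [ 0.077  -0.0041  0.0372] gap 0.03464151675817565 yaw 0.03758128984788338 zaxis [-0.0398 -0.0131 -0.9991] pitchsum 0.038056740828809055
-180 22 62.277617897576135
-150 57 67.75205792099246
-120 62 67.16056080869126
-90 62 67.11804933700581
-60 63 66.53665954123814
-30 66 66.05573432559731
0 63 66.19655695206028
30 61 66.44518856218349
60 61 66.70131678007102
90 56 67.11937906881467
120 59 67.86494038622423
150 24 62.4932267415996
handle side 215 c [ 447.  -142.1] sz [109.6  30.8] ang 1.5 z [21.3 26.  30. ] med [ 443.1 -144.5   26. ]
```

View pics/side19z.png

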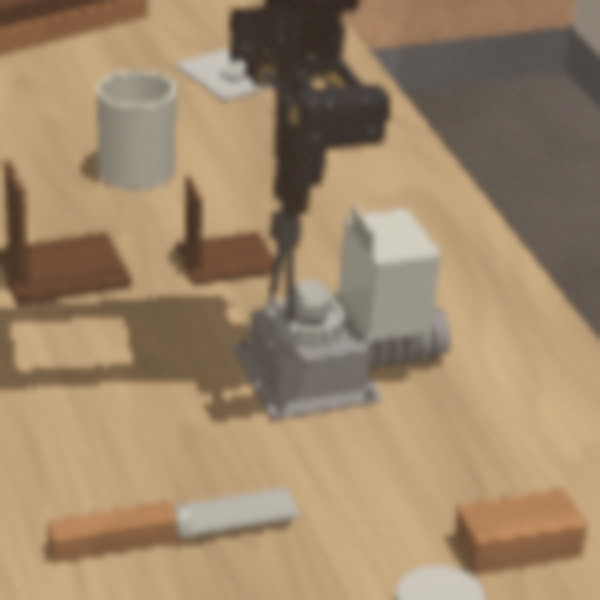

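Emit:
{"method": "carry_out", "body": {
  "rows": [
    [255,0,0,-0.0016,0],
    [255,0,0,0,0],
    [255,0,0,0,0],
    [255,0,0,0,0]
  ]
}}

```text
time_s: 20.05
position: [0.6381, 0.0385, 0.204]
ee_rot: [3.128, 0.059, -0.062]
ft_force: [0.2, 0.2, -1.9]
finger_gap: 0.035
```

```bash
python3 st.py; python3 -c "
from plant import manip; print(manip.job_done())"; python3 st.py
```

```text
t 20.05 q [-0.1163  0.3777  1.4334 -0.018   1.3679  1.4207] pos [0.6381 0.0385 0.204 ] F [ 0.2419  0.1603 -1.8789] T [ 0.0409 -0.0225 -0.0572] gap 0.03495706232594576 yaw 0.03753642307461657 zaxis [-0.0392 -0.0132 -0.9991] pitchsum 0.03743428457651943
the job is handed in; nothing more can be done
None
the job is handed in; nothing more can be done
```

I finished all the steps and handed the job in at about 20 s of the 51 s limit. The hand-in gives no verdict.

- **Cover:** I slid the blade about 12 mm under the lip and lifted. The cover swung fully open, and the last side picture shows it standing open. The gripper stayed well back from it.
- **Scraper:** It's lying on the bench near (0.45, -0.14). The top of its handle measured about 28 mm high, which matches it lying flat.
- **Pliers and ring:** I squeezed the pliers to the stop, with the fingers about 35 mm apart and the ring's outside about 57 mm, so it is fully spread. I lifted them off the rest and lowered the ring over the axle.
- **Final position:** I am still holding the pliers.
  - **Centring:** the ring is within about 1 mm of the axle.
  - **Height:** its underside was about 1.7 mm above the washer at the last measurement. I lowered it about 0.5 mm after that without measuring again, so call it 1.2 mm.
  - **Tilt:** about 0.04 rad.
  - **Force:** the wrist force was about 2 N, roughly the weight of the pliers, so nothing is being forced.
- **Mug, can and block:** I never touched the mug, the spray can or the oak block.

**What was off:** the tool tilted by up to 0.045 rad during moves and sometimes landed up to 2 cm off target, so I corrected its position as I went. The cameras disagreed by about 3 mm, and I used the wrist camera for the final fit.

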